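# Sort the kiln furniture back into its trays

### The job

Put away the five loose pieces of kiln furniture, each in the wooden tray that already holds its own kind: the two round props and the two square posts standing upright, the three-armed stilt flat on its feet, all resting on the floor of their tray. Set each piece down, do not drop it, for fired clay chips; and leave the unfired clay cup among them where it stands.

Things in the scene. Friction and masses are not known exactly. Their poses are not given: they have to be found in the camera images.
- round_a_center (a point): loose round kiln prop, a buff fired-clay tube with a small bore in its top, 38 mm in diameter and 64 mm tall, standing upright on the table, about 115 g; one of two alike. This point is its centre, 32 mm above its foot; z is its axis, up
- round_b_center (a point): loose round kiln prop, a buff fired-clay tube with a small bore in its top, 38 mm in diameter and 64 mm tall, standing upright on the table, about 115 g; one of two alike. This point is its centre, 32 mm above its foot; z is its axis, up
- square_a_center (a point): loose square kiln post, the same buff fired clay, 36 x 36 mm across and 50 mm tall with a small square bore, standing upright on the table, about 95 g; one of two alike. This point is its centre, 25 mm above its foot; x and y are square to its sides, z up
- square_b_center (a point): loose square kiln post, the same buff fired clay, 36 x 36 mm across and 50 mm tall with a small square bore, standing upright on the table, about 95 g; one of two alike. This point is its centre, 25 mm above its foot; x and y are square to its sides, z up
- stilt_center (a point): loose three-armed stilt of the same buff fired clay, a flat star resting on three short feet, about 45 g. Three straight arms 120 degrees apart reach 36 mm from its middle, one of them along its x; each is 12 mm wide and 14 mm thick (from 5 to 19 mm above the table), with a 5 mm foot below and a 5 mm point above, near its end, 30 mm out. One arm can be gripped across its width, some 18 mm out. This point is on its middle, 12 mm above the table, half-way up the arms; z up
- tray_round: fixed open plywood tray, 166 mm in its x by 176 mm in its y, 26 mm high over all, walls 8 mm thick, inner floor 8 mm above the table. Told from the other two, which are alike and may stand in any order, by its stock: three fixed round props stand in a row along the back half (its +x side, away from the robot), all farther than x = +27 mm from the middle; the front half is empty. Origin: centre of its underside, on the table; x points to its back, z up
- tray_square: fixed open plywood tray, 166 mm in its x by 176 mm in its y, 26 mm high over all, walls 8 mm thick, inner floor 8 mm above the table. Told from the other two, which are alike and may stand in any order, by its stock: three fixed square posts stand in a row along the back half (its +x side, away from the robot), all farther than x = +27 mm from the middle; the front half is empty. Origin: centre of its underside, on the table; x points to its back, z up
- tray_stilt: fixed open plywood tray, 166 mm in its x by 176 mm in its y, 26 mm high over all, walls 8 mm thick, inner floor 8 mm above the table. Told from the other two, which are alike and may stand in any order, by its stock: two fixed stilts lie side by side in the back half (its +x side, away from the robot), all farther than x = +10 mm from the middle; the front half is empty. Origin: centre of its underside, on the table; x points to its back, z up
- clay_cup_center (a point): unfired cup of soft grey clay, open at the top, 62 mm across its rim, 48 mm across its foot, 60 mm tall, standing loose among the pieces; to be left where it is. This point is its centre, 30 mm above its foot; z up
Mind the look-alikes: they are no part of the job. Leave any blue look-alike of the part that bears square_b_center alone.

How it is judged:
By the outcome, as a careful person would: the job done as asked, in the order asked, and still so for the second after the job is handed in, with the robot touching nothing.
It also fails if it takes over 120 s, if anything falls off the work surface, if the arm or the gripper's body presses on something with over 40 N, if the wrist force passes 120 N, or if a joint passes its speed limit or range.

### The arm

A 6-joint arm with a two-finger parallel gripper is mounted at the origin on the work surface. World frame = base frame: x ahead of the robot, y to its left, z up, the work surface at z = 0. Lengths are in m, angles in rad, forces in N, time in s.
With the tool pointing down it reaches from about 0.35 to 0.975 m from the base axis. Payload 4.9 kg.
Tool frame: the origin (TCP) lies midway between the tips of the shut fingers; the grasp point (between the pads) lies ctrl.grip_depth behind it (ctrl.grip_depth is the distance from the TCP to the grasp point, in m); z points along the fingers, y is the line along which they close (so a half turn about z gives the same grasp; the last joint's range is limited). The gripper opens to 85 mm and grips with 20 to 120 N. Pads are 22 mm wide; open, the fingers measure 114 mm over their backs; the gripper's body (76 mm by 85 mm) begins 54 mm behind the grasp point. The pads swing forward as they close: fully open they stand 13 mm farther back than shut.
Start: joints at [-1.401, 0.053, 1.613, -0, 1.476, -0.119], TCP at [0.178, -0.599, 0.231] pointing down, gripper open.
Joint ranges: [-3.01, 3.01], [-1.01, 2.22], [0.06, 2.58], [-1.02, 4.17], [0.09, 2.62], [-3.14, 3.14]. Speed limits (rad/s): [2.57, 2.57, 3.14, 3.14, 3.14, 3.14].

### API

Orientations are given as a rotation vector (axis times angle).
In Python, from station import ctrl, get_image, camera_model gives the robot as it stands. The module is installed in compiled form; this text tells all that it offers.
- The arm moves only by the shell command python3 -m crank 'ROWS' [FORCE]. ROWS is JSON, a list of rows, each a list of 7 numbers: the shift along the tool's x, y, z in mm, then the turn, a rotation vector about the tool's x, y, z in rad, then the opening, from -1 (shut) to 1 (fully open). A call has exactly 10 rows; each row shifts and turns the commanded pose from where the row before left it, along the tool's axes as they then stand; what a row does not reach is not made up. A row lasts 1/12 s, in which the tool goes at most 41.7 mm and 7.16 degrees, less where a joint would pass 70% of its speed; a pose out of reach is approached as far as the arm can. A call with a gripper value outside its range is refused whole. The fingers move at their own pace and stop on an object; FORCE is the grip in N (left out, the last holds). Time passes only in rows, so rows that do not move let the fingers close, or fill a call up. It gives the time, the measured TCP pose, the force, the opening and the grip force at its end, in the units of the state.
- ctrl.get_obs(): the state, without advancing time (a new reading comes with each control period).
- get_image(name): name is "side" or "top"; returns the picture (384x512x3 uint8, red, green, blue); there is no depth.
- camera_model(name): a dict with "vertical_fov" (degrees; the focal length in pixels is half the picture's height over the tangent of half this angle, whatever the lens; pixels are square), "cx", "cy" (the principal point, pixels), "R" (3x3) and "t" (3): a world point X has camera coordinates R X + t. Camera axes: x right, y down, z forward; pixel columns grow to the right and rows downward; lengths in m; the calibration is good to about 2 mm. A picture is of the moment at which its call begins. camera_model takes no time and is no camera call.
- ctrl.finish_job(): hands the job in; it is judged then, once.
The state is a dict: "t": time; "q": joint angles; "dq": joint speeds; "effort": joint torques, N m; "tool_pos": TCP position; "tool_rot": TCP orientation; "contact_force": force on the tool from outside, world axes, zero at the start; "wrist_torque": the same for the moment, N m; "opening": finger opening in m; "grip_force": force on a finger pad.
Only numpy, scipy, OpenCV 4.12 (cv2) and the standard library are available. Lean on these libraries where they do the work, as an engineer would, in place of code of your own. Each camera call takes 0.05 s, during which the arm holds its last target. There are 200 camera calls.

## Working session

There is one attempt and no reset: what is moved stays moved. The work goes in short steps, Python scripts to look and compute and a shell command to move; the robot and the scene stay as the last step left them, time stands still between calls to the robot, and variables do not carry over. Pictures are saved under pics/ and viewed, at most 14 in all, crops included, and the job is handed in when it is done.

```bash
mkdir -p pics; python3 - <<'E'
from station import ctrl,get_image,camera_model
import cv2,json
for n in("top","side"):
    im=get_image(n); cv2.imwrite(f"pics/{n}0.png",cv2.resize(im[:,:,::-1],(800,600),interpolation=cv2.INTER_CUBIC)); cv2.imwrite(f"{n}_raw.png",im[:,:,::-1]); print(n,camera_model(n))
print(ctrl.get_obs(),ctrl.grip_depth)
E
```

```text
top {'vertical_fov': 43.34812724377615, 'cx': 254.49727501912432, 'cy': 183.33153380213952, 'R': array([[-0.00894355, -0.99992685, -0.00814252],
       [-0.9908112 ,  0.0099604 , -0.134885  ],
       [ 0.13495624,  0.00686135, -0.9908278 ]]), 't': array([-0.03145953,  0.52025163,  1.0499036 ])}
side {'vertical_fov': 42.86518850613067, 'cx': 255.76636527819292, 'cy': 190.20829244762527, 'R': array([[-0.70034594, -0.71368721,  0.01288917],
       [-0.44246668,  0.41988448, -0.7924142 ],
       [ 0.56012392, -0.56066709, -0.6098472 ]]), 't': array([0.34161822, 0.28523926, 0.9712739 ])}
{'t': 0.1, 'q': array([-1.40099906e+00,  5.32969697e-02,  1.61413191e+00,  6.16780936e-06,
        1.47598650e+00, -1.19011286e-01]), 'dq': array([-0.00031046, -0.0011642 , -0.00372041, -0.00020285,  0.0006594 ,
        0.00105261]), 'effort': array([-7.81183826e-04, -3.94904244e+01, -3.71365643e+01, -2.30302776e-04,
        3.85642677e-03, -7.48483558e-06]), 'tool_pos': array([ 0.17790835, -0.59857153,  0.23019695]), 'tool_rot': array([-3.10709116e+00, -4.51821251e-01,  6.30182137e-05]), 'contact_force': array([-0.10829381, -0.08729584, -0.7706588 ]), 'wrist_torque': array([ 0.02186166,  0.00517329, -0.01283133]), 'grip_force': 0.0, 'opening': 0.08527866283360883} 0.0187
```

View pics/top0.png

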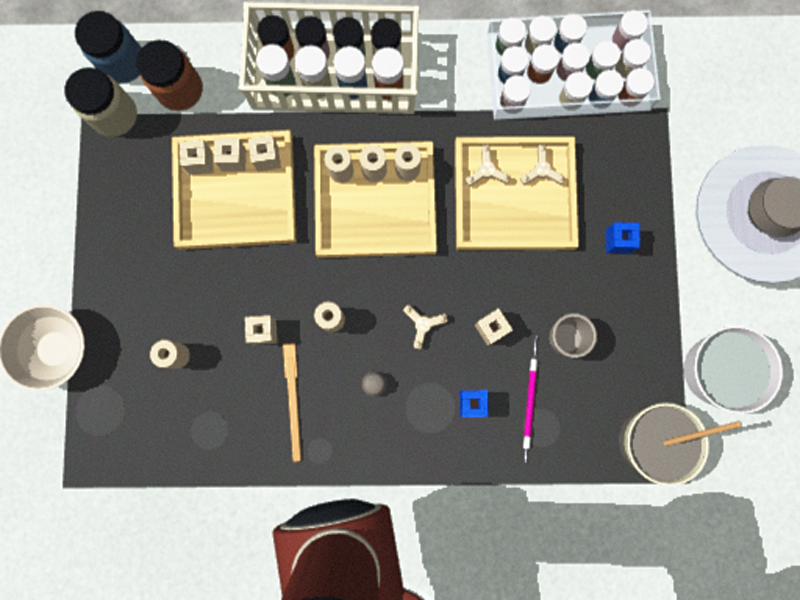

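View pics/side0.png

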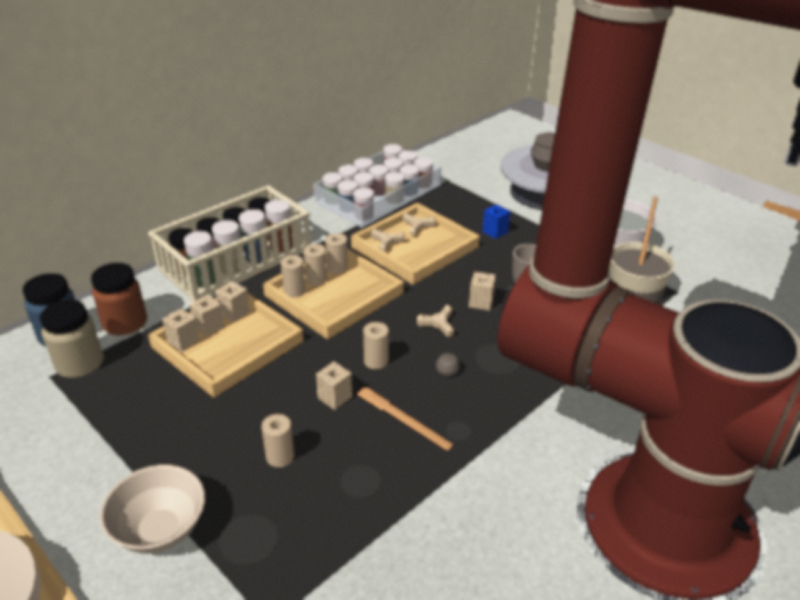

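The top picture (800x600) shows these candidates:
- **Buff square posts:** (260,329) and (494,326). The blue look-alikes at (624,237) and (474,403) are not part of the job.
- **Round props:** (166,353) and (328,317). A grey ball at (373,383) is not part of the job.
- **Stilt:** (424,324).
- **Cup:** (573,335), to be left where it is.
- **Trays:** square (234,190), round (375,200), stilt (516,193).

Next I fit the silhouettes and check the choice in one crop.

```bash
cat > h.py <<'E'
import numpy as np,cv2
from scipy.optimize import minimize
from station import camera_model
def proj(P,n):
    c=camera_model(n);f=192/np.tan(np.radians(c["vertical_fov"])/2)
    q=np.asarray(P)@np.array(c["R"]).T+c["t"];return q[:,:2]/q[:,2:]*f+[c["cx"],c["cy"]]
def unproj(uv,z,n="top"):
    c=camera_model(n);f=192/np.tan(np.radians(c["vertical_fov"])/2);R=np.array(c["R"])
    d=R.T@np.array([(uv[0]-c["cx"])/f,(uv[1]-c["cy"])/f,1]);o=-R.T@c["t"];return o+d*(z-o[2])/d[2]
def prism(poly,z0,z1): return np.vstack([np.c_[poly,np.full(len(poly),z)] for z in(z0,z1)])
a=np.linspace(0,2*np.pi,24,endpoint=False)
def circ(r): return r*np.c_[np.cos(a),np.sin(a)]
def sq(s): return s/2*np.array([[1,1],[-1,1],[-1,-1],[1,-1.]])
def rot(p,t): c,s=np.cos(t),np.sin(t); P=p.copy(); P[:,:2]=p[:,:2]@np.array([[c,s],[-s,c]]); return P
ROUND=[prism(circ(.019),0,.064)];SQUARE=[prism(sq(.036),0,.05)]
CUP=[np.vstack([np.c_[circ(.024),np.zeros(24)],np.c_[circ(.031),np.full(24,.06)]])]
arm=np.array([[0,.006],[.036,.006],[.036,-.006],[0,-.006]])
STILT=[rot(prism(arm,.005,.019),k*2*np.pi/3) for k in range(3)]
def sil(parts,x,y,t,n,shape=(384,512),S=4,z=0):
    m=np.zeros((shape[0]*S,shape[1]*S),np.uint8)
    for p in parts:
        h=cv2.convexHull(((proj(rot(p,t)+[x,y,z],n)+.5)*S*16-8).astype(np.int32)); cv2.fillConvexPoly(m,h,255,cv2.LINE_8,4)
    return cv2.resize(m,shape[::-1],interpolation=cv2.INTER_AREA)/255.
def buff(im,thr=60,sat=8):  # BGR; bright warm
    b,g,r=[im[...,i].astype(int) for i in range(3)]
    return ((r>thr)&(r-b>sat)).astype(np.uint8)
def fit(mask,parts,x,y,t,n="top"):
    cost=lambda p:((sil(parts,p[0],p[1],p[2],n)-mask)**2).sum()
    best=None
    for t0 in np.atleast_1d(t):
        r=minimize(cost,[x,y,t0],method="Nelder-Mead",options=dict(initial_simplex=[[x,y,t0],[x+.006,y,t0],[x,y+.006,t0],[x,y,t0+.25]],xatol=1e-4,fatol=.05,maxiter=120))
        if best is None or r.fun<best.fun:best=r
    return best
E
cat > fit1.py <<'E'
from h import *
im={n:cv2.imread(f"{n}_raw.png") for n in("top","side")}
k=.64
top=dict(rA=(166,353,.064,ROUND,[0]),rB=(328,317,.064,ROUND,[0]),sA=(260,329,.05,SQUARE,[0,.5,1]),sB=(494,326,.05,SQUARE,[0,.5,1]),st=(424,324,.019,STILT,[0,.5,1,1.6]))
vis=im["top"].copy()
for name,(u,v,z,parts,ts) in top.items():
    p=unproj((u*k,v*k),z)
    for n in("top","side"):
        c=proj([[p[0],p[1],z/2]],n)[0]
        W=np.zeros((384,512),np.uint8);cv2.circle(W,tuple(int(q) for q in c),26,1,-1)
        m=buff(im[n],70,6)*W
        L,lab,stt,cen=cv2.connectedComponentsWithStats(m); 
        i=1+np.argmax(stt[1:,4]);m=(lab==i).astype(np.uint8)
        cs,_=cv2.findContours(m,cv2.RETR_EXTERNAL,cv2.CHAIN_APPROX_NONE);cv2.drawContours(m,cs,-1,1,-1)
        r=fit(m,parts,p[0],p[1],ts,n)
        print(name,n,r.x.round(4),"deg",np.degrees(r.x[2]).round(1),"res",round(r.fun,1),"area",m.sum())
        if n=="top":
            o=(sil(parts,*r.x,n)>.5).astype(np.uint8);cs,_=cv2.findContours(o,cv2.RETR_EXTERNAL,cv2.CHAIN_APPROX_NONE);cv2.drawContours(vis,cs,-1,(0,0,255),1)
p=unproj((573*k,335*k),.06);print("cup~",p.round(3))
for nm,cor in dict(sq=[(174,245),(295,242),(172,136),(292,131)],rd=[(317,256),(436,253),(315,145),(433,142)],st=[(457,249),(578,249),(457,138),(575,138)]).items():
    q=np.array([unproj((x*k,y*k),.026) for x,y in cor]);print(nm,q.mean(0).round(4),"w",np.linalg.norm(q[0]-q[1]).round(3),np.linalg.norm(q[0]-q[2]).round(3),"yaw",np.degrees(np.arctan2(-(q[0]-q[1])[0],(q[0]-q[1])[1])).round(1),np.degrees(np.arctan2((q[2]-q[0])[1],(q[2]-q[0])[0])).round(1))
c=np.hstack([im["top"][190:260,90:390]]);d=vis[190:260,90:390]
cv2.imwrite("pics/crop1.png",cv2.resize(np.vstack([c,d]),(798,372),interpolation=cv2.INTER_NEAREST))
E
python3 fit1.py
```

```text
rA top [0.4263 0.2907 0.0799] deg 4.6 res 13.7 area 408
rA side [0.4297 0.2905 0.0059] deg 0.3 res 46.8 area 646
rB top [0.4777 0.0629 0.1572] deg 9.0 res 17.0 area 322
rB side [ 0.4795  0.0633 -0.1535] deg -8.8 res 44.4 area 504
sA top [0.461  0.1628 0.071 ] deg 4.1 res 15.2 area 387
sA side [0.4634 0.1624 1.7098] deg 98.0 res 39.2 area 588
sB top [ 0.4616 -0.172   0.576 ] deg 33.0 res 24.4 area 358
sB side [ 0.4647 -0.1727  0.3928] deg 22.5 res 42.2 area 409
st top [ 0.468  -0.0711  0.7887] deg 45.2 res 42.2 area 323Traceback (most recent call last):
  File "fit1.py", line 15, in <module>
    r=fit(m,parts,p[0],p[1],ts,n)
  File "h.py", line 31, in fit
    r=minimize(cost,[x,y,t0],method="Nelder-Mead",options=dict(initial_simplex=[[x,y,t0],[x+.006,y,t0],[x,y+.006,t0],[x,y,t0+.25]],xatol=1e-4,fatol=.05,maxiter=120))
    res = _minimize_neldermead(fun, x0, args, callback, bounds=bounds,
                               **options)
    fxr = func(xr)
    fx = function(np.copy(x), *(wrapper_args + args))
  File "h.py", line 28, in <lambda>
    cost=lambda p:((sil(parts,p[0],p[1],p[2],n)-mask)**2).sum()
                    ~~~^^^^^^^^^^^^^^^^^^^^^^^^
  File "h.py", line 22, in sil
    h=cv2.convexHull(((proj(rot(p,t)+[x,y,z],n)+.5)*S*16-8).astype(np.int32)); cv2.fillConvexPoly(m,h,255,cv2.LINE_8,4)
                       ~~~~^^^^^^^^^^^^^^^^^^^^
  File "h.py", line 5, in proj
    c=camera_model(n);f=192/np.tan(np.radians(c["vertical_fov"])/2)
ValueError: time passes only in moves, steps and waits
```

```bash
sed -i 's/^from station import camera_model/import station,functools\ncamera_model=functools.lru_cache(station.camera_model)/' h.py; python3 fit1.py
```

```text
rA top [0.4263 0.2907 0.0799] deg 4.6 res 13.7 area 408
rA side [0.4297 0.2905 0.0059] deg 0.3 res 46.8 area 646
rB top [0.4777 0.0629 0.1572] deg 9.0 res 17.0 area 322
rB side [ 0.4795  0.0633 -0.1535] deg -8.8 res 44.4 area 504
sA top [0.461  0.1628 0.071 ] deg 4.1 res 15.2 area 387
sA side [0.4634 0.1624 1.7098] deg 98.0 res 39.2 area 588
sB top [ 0.4616 -0.172   0.576 ] deg 33.0 res 24.4 area 358
sB side [ 0.4647 -0.1727  0.3928] deg 22.5 res 42.2 area 409
st top [ 0.468  -0.0711  0.7887] deg 45.2 res 42.2 area 323
st side [ 0.471  -0.0721  0.8056] deg 46.2 res 39.7 area 299
cup~ [ 0.446 -0.28   0.06 ]
sq [0.6706 0.2055 0.026 ] w 0.177 0.166 yaw 0.8 2.8
rd [ 0.6524 -0.0044  0.026 ] w 0.174 0.168 yaw 0.9 1.3
st [ 0.6584 -0.2129  0.026 ] w 0.176 0.168 yaw -0.6 -1.1
```

View pics/crop1.png

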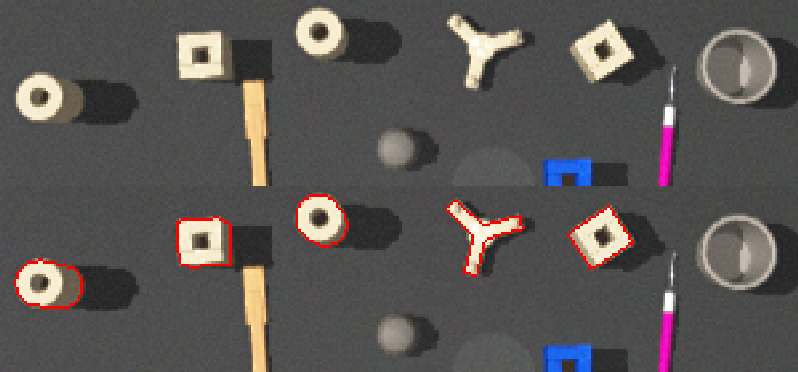

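The crop confirms it. Left to right: round prop, square post, round prop, stilt and square post, all buff, then the cup on the right and a blue look-alike at the bottom that I leave alone. The top and side fits agree to 2–3 mm, and the tray sizes come out at about 176 x 167 mm. I move now, squaring the tool to the world axes and heading for round_b at (0.4786, 0.063).

```bash
python3 -m crank '[[0,0,0,0,0,0.0963,1],[0,0,0,0,0,0.0963,1],[0,0,0,0,0,0.0963,1],[16.5,-36.4,0,0,0,0,1],[16.5,-36.4,0,0,0,0,1],[16.5,-36.4,0,0,0,0,1],[16.5,-36.4,0,0,0,0,1],[16.5,-36.4,0,0,0,0,1],[16.5,-36.4,0,0,0,0,1],[16.5,-36.4,0,0,0,0,1]]' 30
python3 -m crank '[[16.5,-36.4,0,0,0,0,1],[16.5,-36.4,0,0,0,0,1],[16.5,-36.4,0,0,0,0,1],[16.5,-36.4,0,0,0,0,1],[16.5,-36.4,0,0,0,0,1],[16.5,-36.4,0,0,0,0,1],[16.5,-36.4,0,0,0,0,1],[16.5,-36.4,0,0,0,0,1],[16.5,-36.4,0,0,0,0,1],[16.5,-36.4,0,0,0,0,1]]'
```

```text
t: 0.93
tool_pos: [0.2937, -0.3423, 0.2307]
tool_rot: [-3.141, 0.001, 0.0]
contact_force: [0.2, -0.1, 0.9]
opening: 0.0857
grip_force: 0.0
t: 1.77
tool_pos: [0.4587, 0.0218, 0.2311]
tool_rot: [3.141, 0.001, 0.0]
contact_force: [0.6, -1.0, -0.4]
opening: 0.0856
grip_force: 0.0
```

```bash
python3 -m crank '[[10,-20.6,0,0,0,0,0.6],[10,-20.6,0,0,0,0,0.6],[0,0,38,0,0,0,0.6],[0,0,38,0,0,0,0.6],[0,0,38,0,0,0,0.6],[0,0,30,0,0,0,0.6],[0,0,25,0,0,0,0.6],[0,0,20,0,0,0,0.6],[0,0,15,0,0,0,0.6],[0,0,11,0,0,0,0.6]]'
python3 -m crank '[[0,0,0,0,0,0,0.6],[0,0,0,0,0,0,-0.1],[0,0,0,0,0,0,-0.5],[0,0,0,0,0,0,-0.5],[0,0,0,0,0,0,-0.5],[0,0,0,0,0,0,-0.5],[0,0,0,0,0,0,-0.5],[0,0,0,0,0,0,-0.5],[0,0,0,0,0,0,-0.5],[0,0,0,0,0,0,-0.5]]' 30
```

```text
t: 2.6
tool_pos: [0.4769, 0.0609, 0.0139]
tool_rot: [-3.141, 0.0, 0.006]
contact_force: [1.1, 0.2, -0.2]
opening: 0.0682
grip_force: 0.0
t: 3.43
tool_pos: [0.4799, 0.0608, 0.0179]
tool_rot: [3.141, -0.0, 0.004]
contact_force: [0.4, 0.1, 5.8]
opening: 0.0372
grip_force: 30.4
```

```bash
python3 -m crank '[[0,0,-10,0,0,0,-0.5],[0,0,-25,0,0,0,-0.5],[0,0,-35,0,0,0,-0.5],[0,0,-35,0,0,0,-0.5],[0,0,-30,0,0,0,-0.5],[36,8,0,0,0,0,-0.5],[36,8,0,0,0,0,-0.5],[36,8,0,0,0,0,-0.5],[36,8,0,0,0,0,-0.5],[0,0,0,0,0,0,-0.5]]'
```

```text
t: 4.27
tool_pos: [0.6265, 0.0271, 0.15]
tool_rot: [3.141, -0.003, 0.0]
contact_force: [-1.5, -1.1, -1.3]
opening: 0.0375
grip_force: 30.3
```

```bash
cat > snap.py <<'E'
import sys
from h import *
ims=[]
for n in("top","side"):
    im=station.get_image(n)[:,:,::-1].copy();cv2.imwrite(f"{n}_{sys.argv[1]}.png",im)
    x,y=[float(v) for v in sys.argv[2:4]];c=proj([[x,y,.04]],n)[0].astype(int)
    x0,y0=max(0,min(c[0]-60,392)),max(0,min(c[1]-55,384-110));print(n,"crop origin",x0,y0)
    ims.append(im[y0:y0+110,x0:x0+120])
cv2.imwrite(f"pics/{sys.argv[1]}.png",cv2.resize(np.hstack(ims),(800,367),interpolation=cv2.INTER_CUBIC))
print({k:np.round(v,4) for k,v in station.ctrl.get_obs().items() if k in("tool_pos","opening","grip_force","t")})
E
python3 snap.py lift1 .623 .029
```

```text
top crop origin 165 83
side crop origin 151 131
{'t': np.float64(4.3667), 'tool_pos': array([0.6225, 0.0285, 0.1502]), 'grip_force': np.float64(30.2623), 'opening': np.float64(0.0374)}
```

View pics/lift1.png

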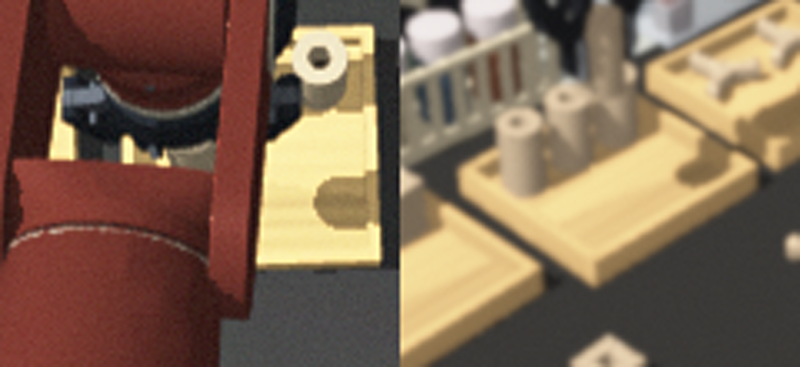

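The prop is held upright over the front of the round tray. In the side view it hangs at about (605,45), behind the stock row and above it.

```bash
python3 -m crank '[[0,0,20,0,0,0,-0.5],[0,0,25,0,0,0,-0.5],[0,0,25,0,0,0,-0.5],[0,0,20,0,0,0,-0.5],[0,0,15,0,0,0,-0.5],[0,0,9,0,0,0,-0.5],[0,0,5,0,0,0,-0.5],[0,0,2,0,0,0,-0.5],[0,0,0,0,0,0,-0.5],[0,0,0,0,0,0,-0.5]]'
python3 -m crank '[[0,0,0.8,0,0,0,-0.5],[0,0,0.8,0,0,0,-0.5],[0,0,0.8,0,0,0,-0.5],[0,0,0.8,0,0,0,-0.5],[0,0,0,0,0,0,-0.5],[0,0,0,0,0,0,-0.5],[0,0,0,0,0,0,-0.5],[0,0,0,0,0,0,-0.5],[0,0,0,0,0,0,-0.5],[0,0,0,0,0,0,-0.5]]'
```

```text
t: 5.2
tool_pos: [0.6233, 0.0289, 0.0317]
tool_rot: [3.141, -0.0, 0.003]
contact_force: [0.8, 1.0, -1.1]
opening: 0.0371
grip_force: 30.3
t: 6.03
tool_pos: [0.6226, 0.0289, 0.0271]
tool_rot: [3.142, -0.0, -0.0]
contact_force: [0.2, 0.4, -0.8]
opening: 0.0374
grip_force: 30.3
```

```bash
python3 -m crank '[[0,0,0.5,0,0,0,-0.5],[0,0,0.5,0,0,0,-0.5],[0,0,0.5,0,0,0,-0.5],[0,0,0,0,0,0,-0.5],[0,0,0,0,0,0,-0.5],[0,0,0,0,0,0,-0.5],[0,0,0,0,0,0,-0.5],[0,0,0,0,0,0,-0.5],[0,0,0,0,0,0,-0.5],[0,0,0,0,0,0,-0.5]]'
```

```text
t: 6.87
tool_pos: [0.6226, 0.0289, 0.0259]
tool_rot: [3.142, -0.0, 0.0]
contact_force: [-2.5, 0.4, 4.1]
opening: 0.0372
grip_force: 30.5
```

```bash
python3 -m crank '[[0,0,0,0,0,0,0.0],[0,0,0,0,0,0,0.15],[0,0,0,0,0,0,0.15],[0,0,0,0,0,0,0.15],[0,0,-10,0,0,0,0.15],[0,0,-25,0,0,0,0.15],[0,0,-35,0,0,0,0.15],[0,0,-35,0,0,0,0.15],[0,0,-20,0,0,0,0.15],[0,0,0,0,0,0,0.6]]'
python3 -m crank '[[-19.5,-26.2,0,0,0,0,0.6],[-19.5,-26.2,0,0,0,0,0.6],[-19.5,-26.2,0,0,0,0,0.6],[-19.5,-26.2,0,0,0,0,0.6],[-19.5,-26.2,0,0,0,0,0.6],[-19.5,-26.2,0,0,0,0,0.6],[-19.5,-26.2,0,0,0,0,0.6],[-19.5,-26.2,0,0,0,0,0.6],[-19.5,-26.2,0,0,0,0,0.6],[-19.5,-26.2,0,0,0,0,0.6]]'
python3 snap.py rel1 .623 .029
```

```text
t: 7.7
tool_pos: [0.6266, 0.0286, 0.1588]
tool_rot: [3.141, -0.0, 0.02]
contact_force: [-0.2, -0.1, 1.3]
opening: 0.0597
grip_force: 0.0
t: 8.53
tool_pos: [0.4261, 0.2918, 0.1503]
tool_rot: [3.141, -0.0, -0.0]
contact_force: [0.8, 0.4, 0.2]
opening: 0.0684
grip_force: 0.0
top crop origin 165 83
side crop origin 151 131
{'t': np.float64(8.6333), 'tool_pos': array([0.4248, 0.2934, 0.1502]), 'grip_force': np.float64(0.0), 'opening': np.float64(0.0683)}
```

View pics/rel1.png

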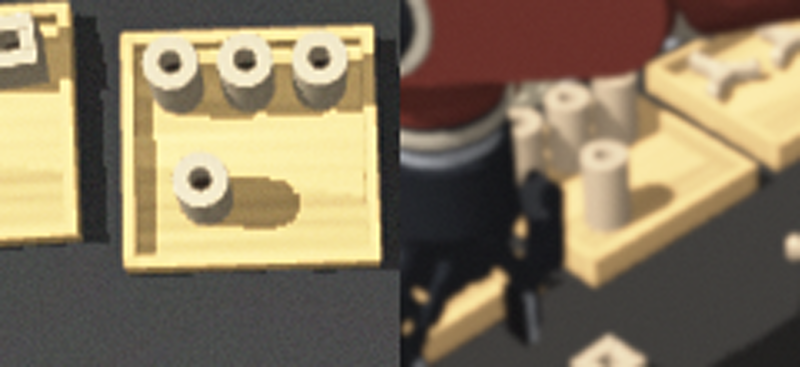

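The first prop stands upright in the front half of the round tray, with its top at (200,180) in the left crop. Next is the other round prop.

```bash
python3 -m crank '[[3,3,10,0,0,0,0.6],[0,0,30,0,0,0,0.6],[0,0,30,0,0,0,0.6],[0,0,25,0,0,0,0.6],[0,0,18,0,0,0,0.6],[0,0,12,0,0,0,0.6],[0,0,6,0,0,0,0.6],[0,0,3,0,0,0,0.6],[0,0,0,0,0,0,0.6],[0,0,0,0,0,0,0.3]]'
python3 -m crank '[[0,0,0,0,0,0,0.0],[0,0,0,0,0,0,-0.1],[0,0,0,0,0,0,-0.3],[0,0,0,0,0,0,-0.5],[0,0,0,0,0,0,-0.5],[0,0,0,0,0,0,-0.5],[0,0,0,0,0,0,-0.5],[0,0,0,0,0,0,-0.5],[0,0,0,0,0,0,-0.5],[0,0,0,0,0,0,-0.5]]'
```

```text
t: 9.47
tool_pos: [0.4317, 0.2881, 0.0177]
tool_rot: [-3.141, 0.001, -0.003]
contact_force: [1.3, 0.0, 0.4]
opening: 0.0579
grip_force: 0.0
t: 10.3
tool_pos: [0.4317, 0.2887, 0.0181]
tool_rot: [-3.14, -0.0, -0.004]
contact_force: [-0.7, 1.6, 6.5]
opening: 0.0375
grip_force: 30.3
```

```bash
python3 -m crank '[[0,0,-10,0,0,0,-0.5],[0,0,-25,0,0,0,-0.5],[0,0,-35,0,0,0,-0.5],[0,0,-35,0,0,0,-0.5],[0,0,-30,0,0,0,-0.5],[10,15,0,0,0,0,-0.5],[19,33,0,0,0,0,-0.5],[19,33,0,0,0,0,-0.5],[19,33,0,0,0,0,-0.5],[19,33,0,0,0,0,-0.5]]'
python3 -m crank '[[19,33,0,0,0,0,-0.5],[19,33,0,0,0,0,-0.5],[19,33,0,0,0,0,-0.5],[19,33,0,0,0,0,-0.5],[19,33,0,0,0,0,-0.5],[13,16,0,0,0,0,-0.5],[0,0,0,0,0,0,-0.5],[0,0,0,0,0,0,-0.5],[0,0,0,0,0,0,-0.5],[0,0,0,0,0,0,-0.5]]'
```

```text
t: 11.13
tool_pos: [0.5164, 0.1392, 0.1515]
tool_rot: [3.141, 0.001, -0.001]
contact_force: [0.7, 1.0, -1.7]
opening: 0.0375
grip_force: 30.5
t: 11.97
tool_pos: [0.6236, -0.039, 0.1512]
tool_rot: [-3.141, -0.002, 0.002]
contact_force: [0.2, 0.1, -1.6]
opening: 0.0379
grip_force: 30.6
```

```bash
python3 -m crank '[[0,0,20,0,0,0,-0.5],[0,0,27,0,0,0,-0.5],[0,0,27,0,0,0,-0.5],[0,0,20,0,0,0,-0.5],[0,0,14,0,0,0,-0.5],[0,0,8,0,0,0,-0.5],[0,0,4,0,0,0,-0.5],[0,0,2,0,0,0,-0.5],[0,0,0.7,0,0,0,-0.5],[0,0,0,0,0,0,-0.5]]'
python3 -m crank '[[0,0,0,0,0,0,-0.5],[0,0,0.5,0,0,0,-0.5],[0,0,0.5,0,0,0,-0.5],[0,0,0.5,0,0,0,-0.5],[0,0,0.5,0,0,0,-0.5],[0,0,0.5,0,0,0,-0.5],[0,0,0,0,0,0,-0.5],[0,0,0,0,0,0,-0.5],[0,0,0,0,0,0,-0.5],[0,0,0,0,0,0,-0.5]]'
```

```text
t: 12.8
tool_pos: [0.6256, -0.0402, 0.0303]
tool_rot: [3.141, -0.0, 0.004]
contact_force: [-1.0, -0.5, -1.4]
opening: 0.0373
grip_force: 30.6
t: 13.63
tool_pos: [0.6246, -0.0401, 0.0264]
tool_rot: [-3.142, 0.0, 0.0]
contact_force: [0.2, 0.3, -0.7]
opening: 0.0375
grip_force: 30.6
```

```bash
python3 -m crank '[[0,0,0.4,0,0,0,-0.5],[0,0,0.4,0,0,0,-0.5],[0,0,0.4,0,0,0,-0.5],[0,0,0,0,0,0,-0.5],[0,0,0,0,0,0,-0.5],[0,0,0,0,0,0,-0.5],[0,0,0,0,0,0,-0.5],[0,0,0,0,0,0,-0.5],[0,0,0,0,0,0,-0.5],[0,0,0,0,0,0,-0.5]]'
```

```text
t: 14.47
tool_pos: [0.6247, -0.0402, 0.0262]
tool_rot: [3.142, 0.0, -0.0]
contact_force: [-3.8, 0.8, 5.7]
opening: 0.0374
grip_force: 31.0
```

```bash
python3 -m crank '[[0,0,0,0,0,0,0.0],[0,0,0,0,0,0,0.15],[0,0,0,0,0,0,0.15],[0,0,0,0,0,0,0.15],[0,0,-10,0,0,0,0.15],[0,0,-25,0,0,0,0.15],[0,0,-35,0,0,0,0.15],[0,0,-35,0,0,0,0.15],[0,0,-20,0,0,0,0.15],[0,0,0,0,0,0,0.5]]'
python3 -m crank '[[-20,-25.4,0,0,0,0,0.5],[-20,-25.4,0,0,0,0,0.5],[-20,-25.4,0,0,0,0,0.5],[-20,-25.4,0,0,0,0,0.5],[-20,-25.4,0,0,0,0,0.5],[-20,-25.4,0,0,0,0,0.5],[-20,-25.4,0,0,0,0,0.5],[-20,-25.4,0,0,0,0,0.5],[0,0,0,0,0,-0.08,0.5],[0,0,0,0,0,0,0.5]]'
python3 snap.py rel2 .623 -.01
```

```text
t: 15.3
tool_pos: [0.6285, -0.0408, 0.1584]
tool_rot: [3.139, 0.0, 0.019]
contact_force: [0.6, -0.4, 1.2]
opening: 0.0599
grip_force: 0.0
t: 16.13
tool_pos: [0.4633, 0.1642, 0.1498]
tool_rot: [3.139, 0.132, -0.001]
contact_force: [-0.4, 0.4, -0.3]
opening: 0.0639
grip_force: 0.0
top crop origin 182 83
side crop origin 163 125
{'t': np.float64(16.2333), 'tool_pos': array([0.4645, 0.163 , 0.1501]), 'grip_force': np.float64(0.0), 'opening': np.float64(0.0639)}
```

View pics/rel2.png

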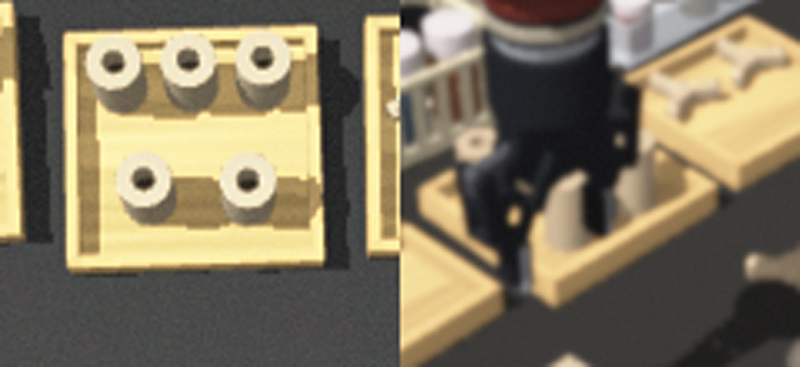

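Both round props now stand upright in the front half, with tops at (143,180) and (247,180). Next is the first square post.

```bash
python3 -m crank '[[0,0,10,0,0,0,0.5],[0,0,30,0,0,0,0.5],[0,0,30,0,0,0,0.5],[0,0,25,0,0,0,0.5],[0,0,18,0,0,0,0.5],[0,0,12,0,0,0,0.5],[0,0,6,0,0,0,0.5],[0,0,4,0,0,0,0.5],[0,0,0,0,0,0,0.5],[0,0,0,0,0,0,0.2]]'
python3 -m crank '[[0,0,0,0,0,0,0.0],[0,0,0,0,0,0,-0.1],[0,0,0,0,0,0,-0.3],[0,0,0,0,0,0,-0.5],[0,0,0,0,0,0,-0.5],[0,0,0,0,0,0,-0.5],[0,0,0,0,0,0,-0.5],[0,0,0,0,0,0,-0.5],[0,0,0,0,0,0,-0.5],[0,0,0,0,0,0,-0.5]]'
```

```text
t: 17.07
tool_pos: [0.4656, 0.1631, 0.0162]
tool_rot: [-3.139, -0.125, -0.003]
contact_force: [0.3, -0.2, -0.3]
opening: 0.0533
grip_force: 0.0
t: 17.9
tool_pos: [0.4656, 0.1633, 0.0165]
tool_rot: [-3.139, -0.126, -0.003]
contact_force: [-0.3, 0.3, 6.6]
opening: 0.0357
grip_force: 31.6
```

```bash
python3 -m crank '[[0,0,-10,0,0,0,-0.5],[0,0,-25,0,0,0,-0.5],[0,0,-35,0,0,0,-0.5],[0,0,-35,0,0,0,-0.5],[0,0,-30,0,0,0.0802,-0.5],[20,-8.5,0,0,0,0,-0.5],[35,-15,0,0,0,0,-0.5],[35,-15,0,0,0,0,-0.5],[35,-15,0,0,0,0,-0.5],[35,-15,0,0,0,0,-0.5]]'
python3 -m crank '[[18,-7.5,0,0,0,0,-0.5],[0,0,0,0,0,0,-0.5],[0,0,10,0,0,0,-0.5],[0,0,25,0,0,0,-0.5],[0,0,25,0,0,0,-0.5],[0,0,20,0,0,0,-0.5],[0,0,15,0,0,0,-0.5],[0,0,10,0,0,0,-0.5],[0,0,5,0,0,0,-0.5],[0,0,3,0,0,0,-0.5]]'
```

```text
t: 18.73
tool_pos: [0.6254, 0.2321, 0.1499]
tool_rot: [3.141, -0.0, -0.002]
contact_force: [0.3, -0.5, -0.9]
opening: 0.036
grip_force: 30.9
t: 19.57
tool_pos: [0.6421, 0.2388, 0.0368]
tool_rot: [3.141, -0.001, -0.001]
contact_force: [0.3, 0.6, -1.3]
opening: 0.0357
grip_force: 30.9
```

```bash
python3 -m crank '[[0,0,4,0,0,0,-0.5],[0,0,3,0,0,0,-0.5],[0,0,2,0,0,0,-0.5],[0,0,1,0,0,0,-0.5],[0,0,0,0,0,0,-0.5],[0,0,0.5,0,0,0,-0.5],[0,0,0.5,0,0,0,-0.5],[0,0,0,0,0,0,-0.5],[0,0,0,0,0,0,-0.5],[0,0,0,0,0,0,-0.5]]'
```

```text
t: 20.4
tool_pos: [0.6426, 0.239, 0.0263]
tool_rot: [-3.142, 0.001, -0.0]
contact_force: [-0.6, -1.1, -1.4]
opening: 0.0356
grip_force: 30.9
```

```bash
python3 -m crank '[[0,0,0.5,0,0,0,-0.5],[0,0,0.5,0,0,0,-0.5],[0,0,0.4,0,0,0,-0.5],[0,0,0.4,0,0,0,-0.5],[0,0,0.4,0,0,0,-0.5],[0,0,0,0,0,0,-0.5],[0,0,0,0,0,0,-0.5],[0,0,0,0,0,0,-0.5],[0,0,0,0,0,0,-0.5],[0,0,0,0,0,0,-0.5]]'
```

```text
t: 21.23
tool_pos: [0.6427, 0.239, 0.0245]
tool_rot: [3.142, -0.0, 0.0]
contact_force: [-3.9, -1.0, 5.4]
opening: 0.0353
grip_force: 31.5
```

```bash
python3 -m crank '[[0,0,0,0,0,0,0.0],[0,0,0,0,0,0,0.1],[0,0,0,0,0,0,0.1],[0,0,0,0,0,0,0.1],[0,0,-10,0,0,0,0.1],[0,0,-25,0,0,0,0.1],[0,0,-35,0,0,0,0.1],[0,0,-35,0,0,0,0.1],[0,0,-22,0,0,0,0.1],[0,0,0,0,0,0,0.5]]'
python3 -m crank '[[-15,34.2,0,0,0,0,0.5],[-15,34.2,0,0,0,0,0.5],[-15,34.2,0,0,0,0,0.5],[-15,34.2,0,0,0,0,0.5],[-15,34.2,0,0,0,0,0.5],[-15,34.2,0,0,0,0,0.5],[-15,34.2,0,0,0,0,0.5],[-15,34.2,0,0,0,0,0.5],[-15,34.2,0,0,0,0,0.5],[-15,34.2,0,0,0,0,0.5]]'
python3 -m crank '[[-15,34.2,0,0,0,0,0.5],[-15,34.2,0,0,0,0,0.5],[0,0,0,0,0,-0.11,0.5],[0,0,0,0,0,-0.11,0.5],[0,0,0,0,0,-0.11,0.5],[0,0,0,0,0,-0.11,0.5],[0,0,0,0,0,-0.11,0.5],[0,0,0,0,0,0,0.5],[0,0,0,0,0,0,0.5],[0,0,0,0,0,0,0.5]]'
python3 snap.py rel3 .64 .2; python3 - <<'E'
import cv2,numpy as np
a=cv2.imread("pics/rel3.png");im=cv2.imread("side_rel3.png")[100:220,240:400]
cv2.imwrite("pics/rel3b.png",np.vstack([a[:300],cv2.resize(im,(400,300)).repeat(2,1)[:, :800]]))
E
```

```text
t: 22.07
tool_pos: [0.6467, 0.2401, 0.1601]
tool_rot: [-3.138, 0.0, -0.02]
contact_force: [0.7, 0.4, 2.1]
opening: 0.0575
grip_force: 0.0
t: 22.9
tool_pos: [0.4914, -0.1043, 0.151]
tool_rot: [3.141, 0.0, 0.001]
contact_force: [0.7, 0.1, 0.9]
opening: 0.0641
grip_force: 0.0
t: 23.73
tool_pos: [0.4624, -0.1713, 0.151]
tool_rot: [-3.025, -0.849, 0.0]
contact_force: [-0.2, 0.6, 0.2]
opening: 0.0639
grip_force: 0.0
top crop origin 90 76
side crop origin 93 157
{'t': np.float64(23.8333), 'tool_pos': array([ 0.4625, -0.1713,  0.151 ]), 'grip_force': np.float64(0.0), 'opening': np.float64(0.064)}
```

View pics/rel3b.png

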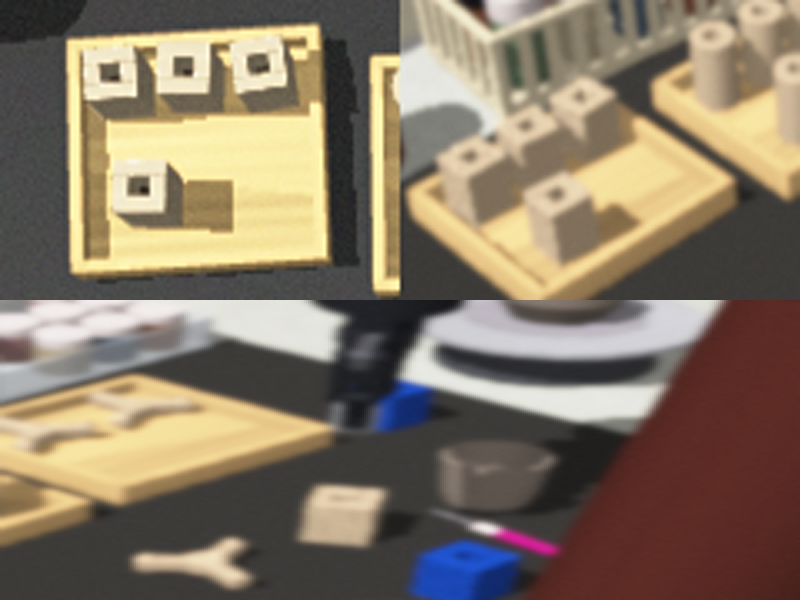

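The first square post stands upright in its tray at (142,190) in the upper left crop. In the stretched lower strip, the buff post at (343,515) has the blue look-alike at (465,570), the needle tool and the cup at a safe distance. I descend on square_b.

```bash
python3 -m crank '[[0,0,10,0,0,0,0.5],[0,0,30,0,0,0,0.5],[0,0,30,0,0,0,0.5],[0,0,25,0,0,0,0.5],[0,0,18,0,0,0,0.5],[0,0,12,0,0,0,0.5],[0,0,6,0,0,0,0.5],[0,0,4,0,0,0,0.5],[0,0,0,0,0,0,0.5],[0,0,0,0,0,0,0.2]]'
python3 -m crank '[[0,0,0,0,0,0,0.0],[0,0,0,0,0,0,-0.1],[0,0,0,0,0,0,-0.3],[0,0,0,0,0,0,-0.5],[0,0,0,0,0,0,-0.5],[0,0,0,0,0,0,-0.5],[0,0,0,0,0,0,-0.5],[0,0,0,0,0,0,-0.5],[0,0,0,0,0,0,-0.5],[0,0,0,0,0,0,-0.5]]'
```

```text
t: 24.67
tool_pos: [0.4633, -0.1717, 0.017]
tool_rot: [3.023, 0.852, 0.002]
contact_force: [0.1, -1.1, 1.0]
opening: 0.0535
grip_force: 0.0
t: 25.5
tool_pos: [0.4634, -0.1718, 0.0172]
tool_rot: [3.022, 0.852, 0.002]
contact_force: [-0.3, 0.3, 6.2]
opening: 0.0354
grip_force: 30.9
```

```bash
python3 -m crank '[[0,0,-10,0,0,0,-0.5],[0,0,-25,0,0,0,-0.5],[0,0,-35,0,0,0,-0.5],[0,0,-35,0,0,0,-0.5],[0,0,-30,0,0,0,-0.5],[0,0,0,0,0,0.11,-0.5],[0,0,0,0,0,0.11,-0.5],[0,0,0,0,0,0.11,-0.5],[0,0,0,0,0,0.11,-0.5],[0,0,0,0,0,0.11,-0.5]]'
python3 -m crank '[[18,-34.3,0,0,0,0,-0.5],[18,-34.3,0,0,0,0,-0.5],[18,-34.3,0,0,0,0,-0.5],[18,-34.3,0,0,0,0,-0.5],[18,-34.3,0,0,0,0,-0.5],[18,-34.3,0,0,0,0,-0.5],[18,-34.3,0,0,0,0,-0.5],[18,-34.3,0,0,0,0,-0.5],[18,-34.3,0,0,0,0,-0.5],[18,-34.3,0,0,0,0,-0.5]]'
python3 -m crank '[[0,0,0,0,0,0,-0.5],[0,0,10,0,0,0,-0.5],[0,0,25,0,0,0,-0.5],[0,0,30,0,0,0,-0.5],[0,0,22,0,0,0,-0.5],[0,0,15,0,0,0,-0.5],[0,0,10,0,0,0,-0.5],[0,0,6,0,0,0,-0.5],[0,0,3,0,0,0,-0.5],[0,0,1,0,0,0,-0.5]]'
```

```text
t: 26.33
tool_pos: [0.4619, -0.171, 0.1509]
tool_rot: [-3.141, 0.009, 0.001]
contact_force: [-0.4, 0.2, -0.4]
opening: 0.036
grip_force: 30.3
t: 27.17
tool_pos: [0.6425, 0.1735, 0.1507]
tool_rot: [3.141, 0.0, -0.002]
contact_force: [-0.2, -0.5, -0.2]
opening: 0.0356
grip_force: 30.5
t: 28.0
tool_pos: [0.6431, 0.1714, 0.0296]
tool_rot: [-3.141, 0.001, -0.002]
contact_force: [0.6, 0.1, -0.8]
opening: 0.0354
grip_force: 30.6
```

```bash
python3 -m crank '[[0,0,0.6,0,0,0,-0.5],[0,0,0.5,0,0,0,-0.5],[0,0,0.5,0,0,0,-0.5],[0,0,0.5,0,0,0,-0.5],[0,0,0.5,0,0,0,-0.5],[0,0,0.4,0,0,0,-0.5],[0,0,0.4,0,0,0,-0.5],[0,0,0,0,0,0,-0.5],[0,0,0,0,0,0,-0.5],[0,0,0,0,0,0,-0.5]]'
```

```text
t: 28.83
tool_pos: [0.6426, 0.1716, 0.0256]
tool_rot: [-3.142, 0.0, 0.0]
contact_force: [0.6, 0.7, -0.6]
opening: 0.0359
grip_force: 30.6
```

```bash
python3 -m crank '[[0,0,0.4,0,0,0,-0.5],[0,0,0.4,0,0,0,-0.5],[0,0,0.4,0,0,0,-0.5],[0,0,0,0,0,0,-0.5],[0,0,0,0,0,0,-0.5],[0,0,0,0,0,0,-0.5],[0,0,0,0,0,0,-0.5],[0,0,0,0,0,0,-0.5],[0,0,0,0,0,0,-0.5],[0,0,0,0,0,0,-0.5]]'
```

```text
t: 29.67
tool_pos: [0.6427, 0.1716, 0.0253]
tool_rot: [3.142, -0.0, 0.0]
contact_force: [-4.2, -1.6, 5.4]
opening: 0.0358
grip_force: 31.3
```

```bash
python3 -m crank '[[0,0,0,0,0,0,0.0],[0,0,0,0,0,0,0.1],[0,0,0,0,0,0,0.1],[0,0,0,0,0,0,0.1],[0,0,-10,0,0,0,0.1],[0,0,-25,0,0,0,0.1],[0,0,-35,0,0,0,0.1],[0,0,-35,0,0,0,0.1],[0,0,-20,0,0,0,0.1],[0,0,0,0,0,0,0.1]]'
python3 -m crank '[[-24,29.9,0,0,0,0,0],[-24,29.9,0,0,0,0,0],[-24,29.9,0,0,0,0,0],[-24,29.9,0,0,0,0,0],[-24,29.9,0,0,0,0,0],[-24,29.9,0,0,0,0,0],[-24,29.9,0,0,0,0,0],[-24,29.9,0,0,0,0,0],[0,0,0,0,0,0.0843,0],[0,0,0,0,0,0.0843,0]]'
python3 -m crank '[[0,0,0,0,0,0.0843,0],[0,0,20,0,0,0,0],[0,0,25,0,0,0,0],[0,0,20,0,0,0,0],[0,0,15,0,0,0,0],[0,0,10,0,0,0,0],[0,0,5,0,0,0,0],[0,0,0,0,0,0,0],[0,0,0,0,0,0,0],[0,0,0,0,0,0,0]]'
python3 snap.py rel4 .46 -.07; python3 - <<'E'
import cv2,numpy as np
a=cv2.imread("pics/rel4.png");im=cv2.imread("top_rel4.png")[76:186,90:210];s=cv2.imread("side_rel4.png")[157:267,93:213]
cv2.imwrite("pics/rel4b.png",np.vstack([a[:300],cv2.resize(np.hstack([im,s]),(654,300)),][0:1]+[cv2.copyMakeBorder(cv2.resize(np.hstack([im,s]),(654,300)),0,0,0,146,cv2.BORDER_CONSTANT)]))
E
```

```text
t: 30.5
tool_pos: [0.6465, 0.1723, 0.1579]
tool_rot: [-3.14, 0.0, -0.02]
contact_force: [0.2, 0.4, 0.7]
opening: 0.0471
grip_force: 0.0
t: 31.33
tool_pos: [0.4491, -0.069, 0.149]
tool_rot: [3.129, -0.277, -0.0]
contact_force: [0.1, 0.4, 0.2]
opening: 0.0427
grip_force: 0.0
t: 32.17
tool_pos: [0.4515, -0.0678, 0.0556]
tool_rot: [3.116, -0.397, 0.003]
contact_force: [0.7, 0.4, -0.5]
opening: 0.0428
grip_force: 0.0
top crop origin 209 154
side crop origin 223 143
{'t': np.float64(32.2667), 'tool_pos': array([ 0.4514, -0.0678,  0.0556]), 'grip_force': np.float64(0.0), 'opening': np.float64(0.0427)}
```

View pics/rel4b.png

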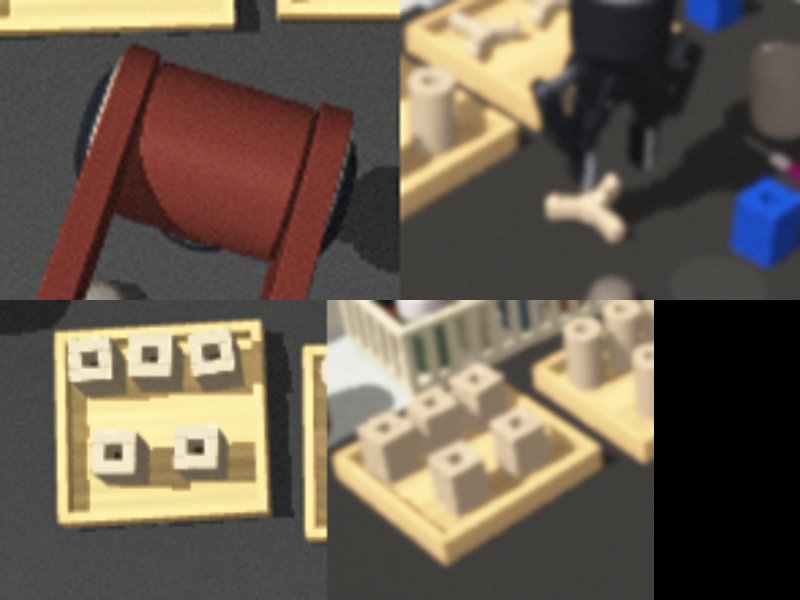

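Both square posts stand upright in their tray, at (115,455) and (195,448) in the lower left panel. The fingers in the upper right crop straddle the stilt's near arm, which ends at (615,230). I descend and grip it lightly.

```bash
python3 -m crank '[[0,0,15,0,0,0,0],[0,0,15,0,0,0,0],[0,0,10,0,0,0,0],[0,0,6,0,0,0,0],[0,0,4,0,0,0,0],[0,0,0,0,0,0,0],[0,0,0,0,0,0,-0.2],[0,0,0,0,0,0,-0.4],[0,0,0,0,0,0,-0.5],[0,0,0,0,0,0,-0.6]]' 25
python3 -m crank '[[0,0,0,0,0,0,-0.65],[0,0,0,0,0,0,-0.7],[0,0,0,0,0,0,-0.8],[0,0,0,0,0,0,-0.9],[0,0,0,0,0,0,-1],[0,0,0,0,0,0,-1],[0,0,0,0,0,0,-1],[0,0,0,0,0,0,-1],[0,0,0,0,0,0,-1],[0,0,0,0,0,0,-1]]' 25
```

```text
t: 33.1
tool_pos: [0.451, -0.0677, 0.005]
tool_rot: [3.116, -0.397, 0.002]
contact_force: [0.8, 0.1, 0.0]
opening: 0.0171
grip_force: 0.0
t: 33.93
tool_pos: [0.4508, -0.0676, 0.0047]
tool_rot: [-3.116, 0.397, -0.001]
contact_force: [-1.6, 1.8, 5.2]
opening: 0.0109
grip_force: 28.2
```

```bash
python3 -m crank '[[0,0,-5,0,0,0,-1],[0,0,-15,0,0,0,-1],[0,0,-30,0,0,0,-1],[0,0,-35,0,0,0,-1],[0,0,-25,0,0,0,-1],[0,0,-10,0,0,0,-1],[32,15.8,0,0,0,0,-1],[32,15.8,0,0,0,0,-1],[32,15.8,0,0,0,0,-1],[32,15.8,0,0,0,0,-1]]'
python3 -m crank '[[32,15.8,0,0,0,0,-1],[32,15.8,0,0,0,0,-1],[0,0,0,0,0,0,-1],[0,0,10,0,0,0,-1],[0,0,20,0,0,0,-1],[0,0,20,0,0,0,-1],[0,0,10,0,0,0,-1],[0,0,0,0,0,0,-1],[0,0,0,0,0,0,-1],[0,0,0,0,0,0,-1]]'
python3 snap.py st1 .631 -.213
```

```text
t: 34.77
tool_pos: [0.5587, -0.1615, 0.1227]
tool_rot: [-3.116, 0.396, 0.003]
contact_force: [0.3, 0.3, -0.2]
opening: 0.0111
grip_force: 27.5
t: 35.6
tool_pos: [0.6129, -0.2073, 0.0654]
tool_rot: [3.116, -0.396, 0.002]
contact_force: [-0.5, -0.2, 0.6]
opening: 0.0114
grip_force: 27.5
top crop origin 272 78
side crop origin 213 95
{'t': np.float64(35.7), 'tool_pos': array([ 0.6135, -0.2077,  0.0662]), 'grip_force': np.float64(27.5014), 'opening': np.float64(0.0111)}
```

View pics/st1.png

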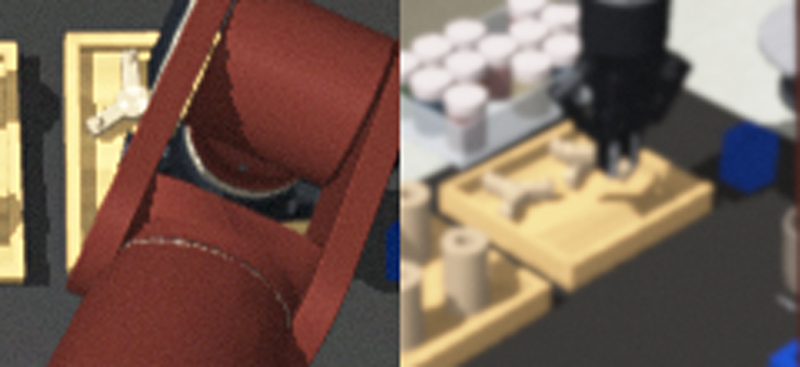

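The stilt is held level in the fingertips at about (605,160) in the side crop, over the front of the stilt tray. I lower it.

```bash
python3 -m crank '[[0,0,12,0,0,0,-1],[0,0,15,0,0,0,-1],[0,0,10,0,0,0,-1],[0,0,6,0,0,0,-1],[0,0,3,0,0,0,-1],[0,0,2,0,0,0,-1],[0,0,1,0,0,0,-1],[0,0,0,0,0,0,-1],[0,0,0,0,0,0,-1],[0,0,0,0,0,0,-1]]'
python3 -m crank '[[0,0,0.5,0,0,0,-1],[0,0,0.5,0,0,0,-1],[0,0,0.5,0,0,0,-1],[0,0,0.5,0,0,0,-1],[0,0,0,0,0,0,-1],[0,0,0,0,0,0,-1],[0,0,0,0,0,0,-1],[0,0,0,0,0,0,-1],[0,0,0,0,0,0,-1],[0,0,0,0,0,0,-1]]'
```

```text
t: 36.53
tool_pos: [0.6131, -0.2076, 0.0161]
tool_rot: [3.116, -0.397, 0.002]
contact_force: [-0.3, 0.6, -0.3]
opening: 0.0116
grip_force: 27.5
t: 37.37
tool_pos: [0.6126, -0.2074, 0.0134]
tool_rot: [-3.116, 0.397, 0.0]
contact_force: [-0.1, -0.0, -1.7]
opening: 0.0112
grip_force: 27.5
```

```bash
python3 -m crank '[[0,0,0.4,0,0,0,-1],[0,0,0.4,0,0,0,-1],[0,0,0.3,0,0,0,-1],[0,0,0,0,0,0,-1],[0,0,0,0,0,0,-1],[0,0,0,0,0,0,-1],[0,0,0,0,0,0,-1],[0,0,0,0,0,0,-1],[0,0,0,0,0,0,-1],[0,0,0,0,0,0,-1]]'
```

```text
t: 38.2
tool_pos: [0.6127, -0.2074, 0.0128]
tool_rot: [3.116, -0.397, 0.0]
contact_force: [-2.1, 1.6, 5.2]
opening: 0.0113
grip_force: 28.2
```

```bash
python3 -m crank '[[0,0,0,0,0,0,-0.6],[0,0,0,0,0,0,-0.4],[0,0,0,0,0,0,-0.3],[0,0,0,0,0,0,-0.3],[0,0,-5,0,0,0,-0.3],[0,0,-20,0,0,0,-0.3],[0,0,-35,0,0,0,-0.3],[0,0,-35,0,0,0,-0.3],[0,0,-35,0,0,0,-0.3],[0,0,-20,0,0,0,-0.3]]'
python3 -m crank '[[-20,-20,0,0,0,0,0],[-25,-30,0,0,0,0,0],[-25,-30,0,0,0,0,0],[-25,-30,0,0,0,0,0],[-25,-30,0,0,0,0,0],[-25,-30,0,0,0,0,0],[-25,-30,0,0,0,0,0],[-20,-20,0,0,0,0,0],[0,0,0,0,0,0,0],[0,0,0,0,0,0,0]]'
python3 snap.py fin .631 -.213; python3 - <<'E'
import cv2
cv2.imwrite("pics/fin_top.png",cv2.resize(cv2.imread("top_fin.png")[60:280,60:430],(800,476),interpolation=cv2.INTER_CUBIC))
E
```

```text
t: 39.03
tool_pos: [0.6144, -0.2082, 0.1678]
tool_rot: [3.114, -0.396, 0.01]
contact_force: [0.6, 0.4, 0.5]
opening: 0.0298
grip_force: 0.0
t: 39.87
tool_pos: [0.4834, 0.0542, 0.1627]
tool_rot: [3.117, -0.392, 0.002]
contact_force: [0.6, 0.2, -0.4]
opening: 0.0428
grip_force: 0.0
top crop origin 272 78
side crop origin 213 95
{'t': np.float64(39.9667), 'tool_pos': array([0.4843, 0.0528, 0.1627]), 'grip_force': np.float64(0.0), 'opening': np.float64(0.0422)}
```

View pics/fin.png

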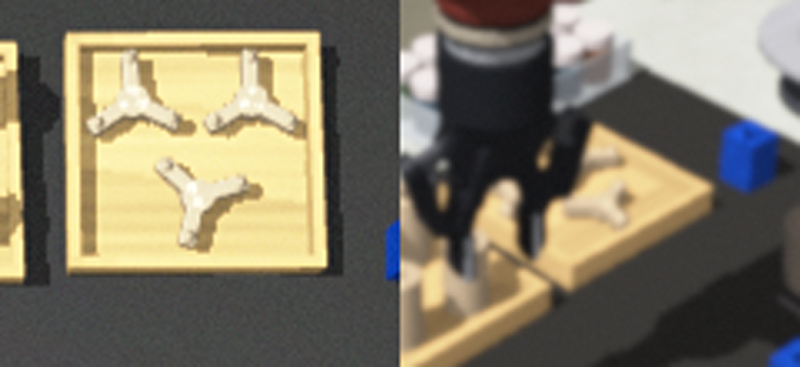

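View pics/fin_top.png

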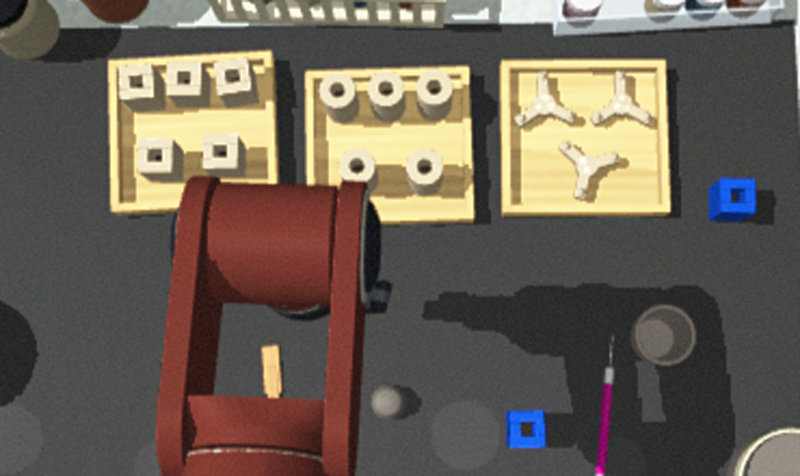

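The final pictures show all five pieces in their trays: posts at (157,157) and (221,152), props at (357,167) and (424,170), and the stilt flat at (588,172). The cup at (664,334) and both blue look-alikes stand where they did, and the gripper is clear of everything.

```bash
python3 -c "
from station import ctrl
print(ctrl.finish_job())"
```

```text
the job is handed in; nothing more can be done
None
```

I put all five pieces away in their own trays, each lowered until it touched the floor (about 5 N) before release, left the cup and the blue look-alikes where they stood, and handed the job in at about 40 s; no verdict came back.

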